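# Push the pastry carton home in the packing slide

## Task

Push the cardboard pastry carton along the packing slide, into the lane between the two steel guide rails and gently all the way home, so that it rests squarely against the end stop. Neither the carton nor the robot may touch either rail at any time, so centre and straighten the carton before it goes in. Only push it with the fingers: do not lift or tip it, and leave everything else where it stands.

Things in the scene. Friction and masses are not known exactly. Their poses are not given: they have to be found in the camera images.
- slide: packing slide: fixed flat aluminium plate on the table, 440 mm long (x -200 to 240), 240 wide (y -120 to 120), 12 thick, placed and turned differently each run. Origin: on the table, under the middle of the lane's mouth; x points down the lane (push direction, to the end stop), y left, z up; plate top at z = 12. Open for x below 0; lane from x = 0 to 220 mm
- rail_left: left guide rail, steel bar fixed on the slide, 220 mm long, 12 thick, 25 high above the plate. Origin: mouth end, middle of its thickness, on the plate's top; it runs along its x (the slide's x), 62 mm left (+y) of the lane's middle line; clear width between the rails 112 mm. Not to be touched
- rail_right: right guide rail, the same bar 62 mm to the right (-y) of the lane's middle line. Not to be touched
- end_stop: rigid steel end stop across the far end of the lane, 112 mm wide, 12 mm thick, 45 mm high above the plate. Origin: on the plate's top, in the middle of the face that the carton meets, 220 mm down the lane from its mouth. The carton may touch it
- cake_box: closed rigid cardboard pastry carton 100 mm long (x), 90 wide (y), 75 high, 0.3 to 0.56 kg, loose on the slide before the lane's mouth, off the middle line and askew. Origin: centre of its underside. Goes in with its x along the slide's x, 11 mm clear on each side; home, its centre is 170 mm past the mouth. Slides with a few newtons; its faces stand 50 mm above the rails
- nozzle: bystander: small steel piping nozzle, cone 28 mm wide, 42 mm high, standing on the slide outside the left rail; origin: centre of its underside
- spice_jar: bystander: small jar, 32 mm wide, 45 mm high, standing on the slide outside the right rail; origin: centre of its underside
- cake_ring: bystander: steel cake ring, 90 mm wide, 50 mm high; origin: centre of its underside
- spatula: bystander: spatula lying on the table; origin: on its underside
- syrup_tub: bystander: closed tub, 80 mm wide, 100 mm high; origin: centre of its underside
- small_bowl: bystander: steel bowl, 100 mm wide, 45 mm high; origin: centre of its underside
- cake0: bystander: glazed cake, 104 mm wide, 58 mm high, on a wire rack to the left; origin: centre of its underside
- cake1: bystander: a second such cake on the rack; origin: centre of its underside
There are look-alikes about, which are no part of the job. Leave any green or purple look-alike of the cake_box alone.

How it is judged:
By the outcome, as a careful person would: the job done as asked, in the order asked, and still so for the second after the job is handed in, with the robot touching nothing.
It also fails if it takes over 64 s, if anything falls off the work surface, if the arm or the gripper's body presses on something with over 40 N, if the wrist force passes 120 N, or if a joint passes its speed limit or range.

## Robot

A 7-joint arm with a two-finger parallel gripper is mounted at the origin on the work surface. World frame = base frame: x ahead of the robot, y to its left, z up, the work surface at z = 0. Lengths are in m, angles in rad, forces in N, time in s.
With the tool pointing down it reaches from about 0.425 to 0.925 m from the base axis. Payload 6.8 kg.
Tool frame: the origin (TCP) lies midway between the tips of the shut fingers; the grasp point (between the pads) lies 19 mm behind it; z points along the fingers, y is the direction in which the jaws open and shut (so a half turn about z gives the same grasp; the last joint's range is limited). The gripper opens to 85 mm and grips with 20 to 120 N. Pads are 22 mm wide; open, the fingers measure 114 mm over their backs; the gripper's body (76 mm by 85 mm) begins 54 mm behind the grasp point. The pads swing forward as they close: fully open they stand 13 mm farther back than shut.
Start: joints at [1.154, 0.477, 0.022, 1.555, -0.011, 1.109, -0.083], TCP at [0.205, -0.643, 0.231] pointing down, gripper open.
Joint ranges: [-2.96, 2.96], [-0.34, 2.1], [-1.41, 1.46], [0.24, 2.44], [-1.37, 4.51], [0.17, 1.92], [-2.96, 2.96]. Speed limits (rad/s): [2.39, 2.39, 3.14, 3.14, 3.14, 3.14, 3.14].

## Interface

Orientations are given as a rotation vector (axis times angle).
In Python, from bench import r gives the robot as it stands. The module is installed in compiled form; this text tells all that it offers.
- The arm moves only by the tool play_rows, never from a script. Its argument "plan" is a list of rows, each a list of 7 numbers: the shift along the world's x, y, z in mm, then the turn, a rotation vector about the world's x, y, z in rad, then the finger opening in mm, from 0 to 85.4. A call has 1 to 12 rows; each row is the pose to reach, as a shift and turn from the pose commanded when the call began; what a row does not reach only later rows make up. A row lasts 1/10 s, in which the tool goes at most 50 mm and 8.59 degrees, less where a joint would pass 70% of its speed; a pose out of reach is approached as far as the arm can. A call with a gripper value outside its range is refused whole. The fingers move at their own pace and stop on an object; "grip_force" is the grip in N (left out, the last holds). Time passes only in rows, so rows that repeat a pose let the fingers close. It gives the time, the measured TCP pose, the force and the opening at its end, in the units of the state.
- r.get_obs(): the state, without advancing time (a new reading comes with each control period).
- r.grab_frame(name): name is "scene" or "side" or "wrist"; returns a dict with "color" (480x640x3 uint8, blue, green, red), "z_map" (480x640 float32, m along the optical axis (not along the pixel's ray), 0 where there is no reading), "camera_matrix" (3x3 intrinsics, pixels), "R" (3x3) and "t" (3): a world point X has camera coordinates R X + t. Camera axes: x right, y down, z forward; pixel columns grow to the right and rows downward; lengths in m; the calibration is good to about 2 mm. A picture is of the moment at which its call begins.
- r.hand_in(): hands the job in, once; it reports no verdict.
The state is a dict: "clock": time; "joints": joint angles; "qvel": joint speeds; "tau": joint torques, N m; "tcp_pos": TCP position; "orientation": TCP orientation; "contact_force": force on the tool from outside, world axes, zero at the start; "moment": the same for the moment, N m; "grip_width": finger opening in m.
Only numpy, scipy, OpenCV 4.12 (cv2) and the standard library are available. Lean on these libraries where they do the work, as an engineer would, in place of code of your own. Each camera call takes 0.05 s, during which the arm holds its last target.

## Working session

There is one attempt and no reset: what is moved stays moved. The work goes in short steps, Python scripts to look and compute and a tool call to move; the robot and the scene stay as the last step left them, time stands still between calls to the robot, and variables do not carry over. Pictures are saved under pics/ and viewed, and the job is handed in when it is done.

Besides the shell and the picture viewer there is one more tool, called after ">>>" by a JSON object that holds its "fn" and its "kwargs". play_rows: Moves the arm, as the interface text tells. Its arguments: {"type":"object","properties":{"plan":{"type":"array"},"grip_force":{"type":"number"}},"required":["plan"]}

```bash
mkdir -p pics; cat > h.py <<'E'
from bench import r
import numpy as np, cv2
def grab(n,tag):
    f=r.grab_frame(n); cv2.imwrite(f'pics/{tag}.png',f['color']); np.savez(f'pics/{tag}.npz',**f); return f
def world(f):
    z=f['z_map'];K=f['camera_matrix'];v,u=np.mgrid[:480,:640]
    P=np.stack([(u-K[0,2])/K[0,0]*z,(v-K[1,2])/K[1,1]*z,z],-1)
    W=(P-f['t'])@f['R']; W[z<=0]=np.nan; return W
def proj(f,X):
    c=f['R']@np.array(X)+f['t'];p=f['camera_matrix']@c;return p[:2]/p[2]
E
python3 - <<'E'
from h import *
for n in ['scene','side','wrist']: 
    f=grab(n,n+'0'); print(n, -f['R'].T@f['t'])
o=r.get_obs(); print({k:np.round(v,3) for k,v in o.items()})
E
```

```text
scene [ 1.53532388 -0.03853344  0.8012735 ]
side [0.24388204 1.25877731 0.7964123 ]
wrist [ 0.27484999 -0.62077982  0.37185996]
{'clock': np.float64(0.15), 'joints': array([ 1.154,  0.478,  0.022,  1.556, -0.012,  1.109, -0.083]), 'qvel': array([ 0.001, -0.002, -0.001, -0.003,  0.003, -0.001, -0.001]), 'tau': array([ 3.0000e-03, -5.9692e+01,  1.6110e+00, -2.8149e+01,  1.3000e-02,
        7.0000e-03,  0.0000e+00]), 'tcp_pos': array([ 0.205, -0.643,  0.231]), 'orientation': array([-3.103, -0.483,  0.   ]), 'contact_force': array([ 0.324,  0.094, -0.384]), 'moment': array([0.06 , 0.043, 0.033]), 'grip_width': np.float64(0.086)}
```

View pics/scene0.png

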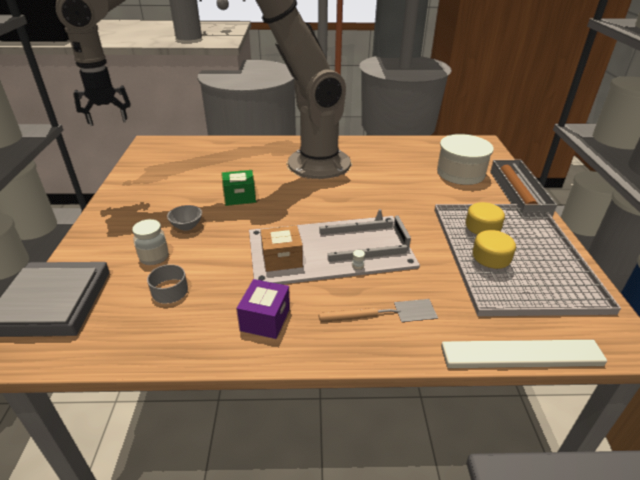

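View pics/side0.png

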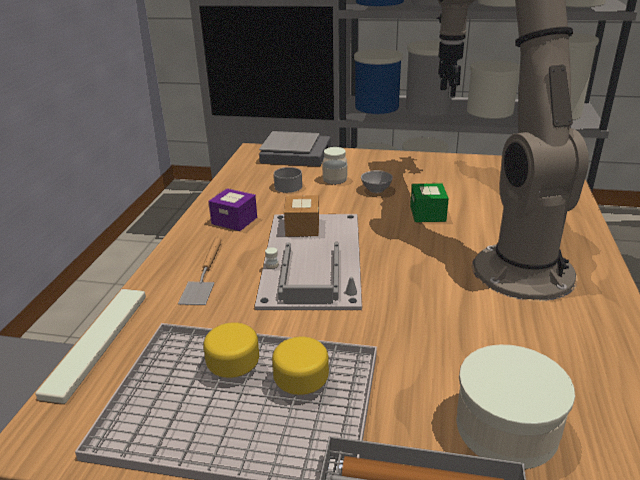

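View pics/wrist0.png

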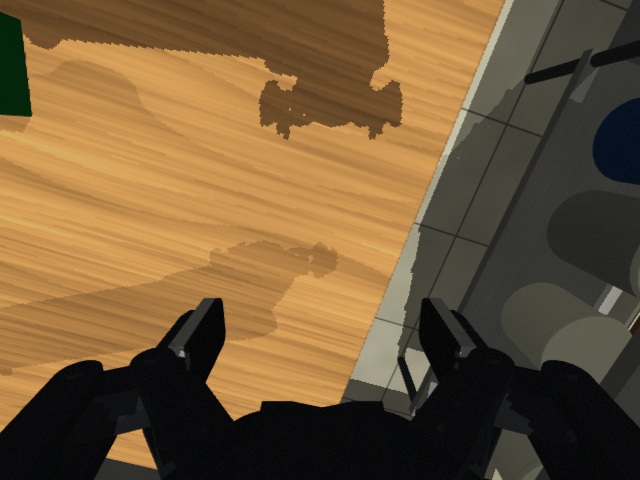

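The scene view shows three boxes: a brown carton on the slide at (282,250), a green box at (238,187) and a purple box at (264,308). The brown one fits the description. Its lane runs to the right, roughly along world +y, and the end stop is at (400,235). Next I'll take a close crop and measure.

```bash
cat >> h.py <<'E'
def rect(P): 
    (c,s,a)=cv2.minAreaRect((P*1000).astype(np.float32)); return np.round(c,1),np.round(s,1),round(a,2)
E
python3 - <<'E'
from h import *
a=cv2.imread('pics/scene0.png')[200:300,230:430]; b=cv2.imread('pics/side0.png')[180:320,240:380]
a=cv2.resize(a,(800,400),interpolation=cv2.INTER_CUBIC);b=cv2.resize(b,(560,560),interpolation=cv2.INTER_CUBIC)
cv2.imwrite('pics/ca.png',a);cv2.imwrite('pics/cb.png',b)
for n in ['scene','side']:
    f=np.load(f'pics/{n}0.npz');W=world(f);hsv=cv2.cvtColor(f['color'],cv2.COLOR_BGR2HSV)
    x,y,z=W[...,0],W[...,1],W[...,2]
    reg=(x>.4)&(x<.95)&(y>-.5)&(y<.3)
    print(n,'table z',np.nanmedian(z[(x>.4)&(x<.9)&(y>-.1)&(y<.2)&(z<.006)]))
    # heights histogram
    roi=np.zeros(z.shape,bool)
    if n=='scene': roi[200:290,245:420]=1
    else: roi[185:310,255:365]=1
    h,e=np.histogram(z[roi&reg],bins=np.arange(-.005,.11,.003));print(dict(zip(np.round(e[:-1]*1000).astype(int).tolist(),h.tolist())))
    m=roi&reg&(z>.080)&(z<.095);print('top',rect(W[m][:,:2]),m.sum(),np.median(z[m]))
    m=roi&reg&(z>.008)&(z<.0145);print('plate',rect(W[m][:,:2]),m.sum(),np.median(z[m]))
    m=roi&reg&(z>.034)&(z<.0395);
    nl,L,st,ct=cv2.connectedComponentsWithStats(m.astype(np.uint8))
    for i in range(1,nl):
        if st[i,4]>15: print('rail?',rect(W[L==i][:,:2]),st[i])
    m=roi&reg&(z>.052)&(z<.060);print('stop',rect(W[m][:,:2]),m.sum())
E
```

```text
scene table z -0.000999991743891954
{-5: 88, -2: 1360, 1: 1223, 4: 185, 7: 236, 10: 2452, 13: 2291, 16: 330, 19: 168, 22: 194, 25: 182, 28: 203, 31: 177, 34: 281, 37: 298, 40: 89, 43: 60, 46: 57, 49: 75, 52: 82, 55: 136, 58: 97, 61: 40, 64: 35, 67: 37, 70: 49, 73: 157, 76: 219, 79: 43, 82: 49, 85: 346, 88: 442, 91: 23, 94: 0, 97: 0, 100: 0, 103: 0, 106: 0}
top (array([ 638.8, -105.9]), array([221.3, 103.7]), 7.09) 890 0.08808013887478755
plate (array([522. ,  18.5]), array([246.2, 439.4]), 8.92) 4193 0.012560799997932382
rail? (array([446.3,  96.7]), array([ 18.9, 217.8]), 9.0) [319 220  74  10 209]
rail? (array([547.3, 178.4]), array([ 73. , 148.7]), 39.35) [361 228  49  25 168]
rail? (array([581.3,  45.4]), array([14.6, 73.3]), 10.21) [328 250  27   7  80]
rail? (array([ 619.6, -105.8]), array([ 8.8, 97.4]), 9.98) [265 259  38   8  66]
rail? (array([616.7,  84.7]), array([24.6,  9.2]), 67.6) [353 259  10   5  17]
stop (array([553.8,  40.3]), array([170.4, 419.7]), 24.45) 299
side table z -0.00027477628732282375
{-5: 833, -2: 1954, 1: 715, 4: 178, 7: 1205, 10: 3600, 13: 1162, 16: 16
[... 186 characters left out ...]
 124, 85: 383, 88: 87, 91: 1, 94: 0, 97: 0, 100: 0, 103: 0, 106: 0}
top (array([ 574.9, -111.5]), array([ 89. , 113.5]), 9.51) 622 0.08626049924582596
plate (array([562.9, -70.2]), array([294.2, 644.7]), 9.03) 5541 0.011445896586230457
rail? (array([588.5, -58.3]), array([40.1,  9.5]), 10.63) [285 227  16   3  24]
rail? (array([543.6, -65.4]), array([39.9, 13.4]), 10.31) [302 226  16   5  34]
rail? (array([567.3, 121.7]), array([ 12.1, 220.4]), 9.05) [278 242  12  51 202]
rail? (array([454.3, 132. ]), array([261.1, 102.9]), 72.6) [283 242  56  55 332]
rail? (array([608.4,  97.1]), array([17.9, 15.9]), 25.93) [266 257   9   4  17]
stop (array([563.4,  18.3]), array([167.4, 478.9]), 23.83) 402
```

View pics/ca.png

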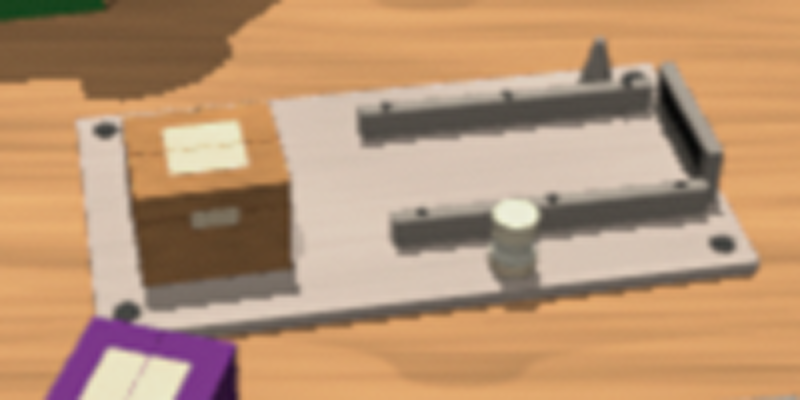

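View pics/cb.png

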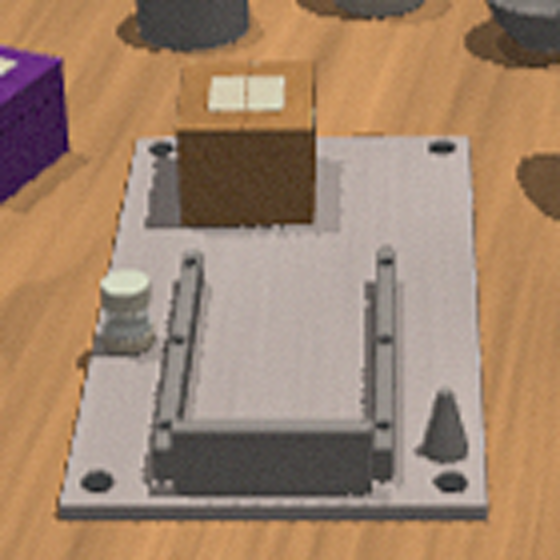

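The crop confirms the brown carton on the slide between the plate holes. The mouth faces +y in world, and the slide axis is at about 99°. I'll bring the wrist camera over it for better accuracy.

>>> {"fn": "play_rows", "kwargs": {"plan": [[30,41,20,0,0,0.118,60],[60,82,40,0,0,0.236,60],[90,123,60,0,0,0.354,60],[120,164,80,0,0,0.472,60],[150,205,100,0,0,0.59,60],[180,246,110,0,0,0.708,60],[210,287,110,0,0,0.826,60],[240,328,110,0,0,0.944,60],[270,369,110,0,0,1.062,60],[300,410,110,0,0,1.18,60],[330,450,110,0,0,1.298,60],[355,480,110,0,0,1.419,60]]}}

```text
clock: 1.35
tcp_pos: [0.5507, -0.174, 0.3414]
orientation: [2.035, 2.393, -0.0]
contact_force: [1.4, -1.0, -0.5]
grip_width: 0.06
```

>>> {"fn": "play_rows", "kwargs": {"plan": [[0,0,0,0,0,0,60],[0,0,0,0,0,0,60],[0,0,0,0,0,0,60],[0,0,0,0,0,0,60]]}}

```text
clock: 1.75
tcp_pos: [0.5492, -0.1775, 0.3412]
orientation: [-2.044, -2.385, 0.001]
contact_force: [0.4, -0.2, 0.3]
grip_width: 0.0597
```

```bash
python3 - <<'E'
from h import *
f=grab('wrist','wrist1'); print(-f['R'].T@f['t']); print(f['R'],f['camera_matrix'])
o=r.get_obs(); print({k:np.round(v,3) for k,v in o.items()})
E
```

```text
[ 0.53628446 -0.10411779  0.48255765]
[[ 0.98805369  0.15410205 -0.00156834]
 [ 0.14769951 -0.94399989  0.29504078]
 [ 0.04398588 -0.29174778 -0.95548337]] [[333.98450164   0.         321.71434317]
 [  0.         333.98450164 239.36103275]
 [  0.           0.           1.        ]]
{'clock': np.float64(1.8), 'joints': array([ 0.591,  0.27 , -0.48 ,  1.627,  0.13 ,  1.277,  0.242]), 'qvel': array([-0.002, -0.001, -0.007, -0.003,  0.001, -0.   , -0.   ]), 'tau': array([-2.6800e-01, -4.5817e+01, -3.3210e+00, -2.9816e+01,  6.0000e-03,
       -1.0000e-03, -1.0000e-03]), 'tcp_pos': array([ 0.549, -0.177,  0.341]), 'orientation': array([ 2.044e+00,  2.386e+00, -1.000e-03]), 'contact_force': array([-0.264, -1.103,  0.473]), 'moment': array([ 0.043, -0.021, -0.011]), 'grip_width': np.float64(0.06)}
```

View pics/wrist1.png

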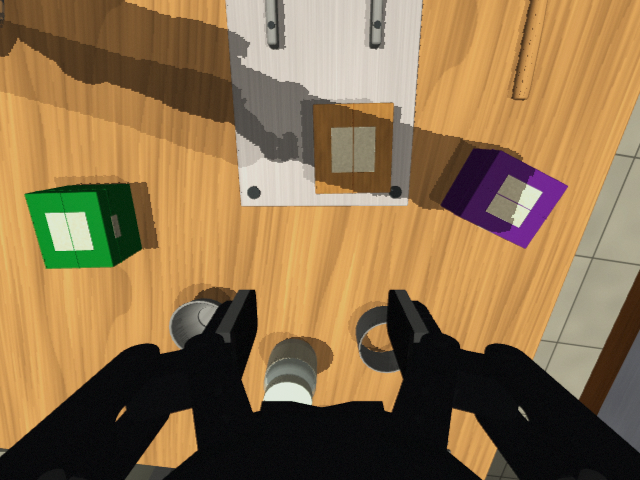

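The wrist view shows the carton top at (353,148), offset to the right of the lane (rail ends at (274,30) and (377,30)). The tub at (290,375), the ring at (390,340) and the bowl at (200,325) are behind it. I'll move a bit forward so that the lane is in view too.

>>> {"fn": "play_rows", "kwargs": {"plan": [[-6,40,10,0,0,0,60],[-12,75,20,0,0,0,60],[-15,100,25,0,0,0,60],[-15,100,25,0,0,0,60],[-15,100,25,0,0,0,60],[-15,100,25,0,0,0,60]]}}

```text
clock: 2.4
tcp_pos: [0.5348, -0.0777, 0.3659]
orientation: [-2.044, -2.386, 0.001]
contact_force: [0.2, -0.1, -1.2]
grip_width: 0.0596
```

```bash
python3 - <<'E'
from h import *
f=grab('wrist','wrist2')
W=world(f);x,y,z=np.moveaxis(W,-1,0)
b,g,rr=[f['color'][...,i].astype(int) for i in range(3)]
reg=(x>.35)&(x<.72)&(y>-.25)&(y<.3)
m=reg&(z>.078)&(z<.096)&(rr>=g); print('top',rect(W[m][:,:2]),m.sum(),np.median(z[m]))
sat=cv2.cvtColor(f['color'],cv2.COLOR_BGR2HSV)[...,1]
m=reg&(z>.006)&(z<.017)&(sat<70);m=cv2.erode(m.astype(np.uint8),None)>0; print('plate',rect(W[m][:,:2]),m.sum(),np.median(z[m]))
m=reg&(z>.033)&(z<.041)
nl,L,st,ct=cv2.connectedComponentsWithStats(m.astype(np.uint8))
for i in range(1,nl):
    if st[i,4]>60: print('37mm',rect(W[L==i][:,:2]),st[i],np.median(z[L==i]))
m=reg&(z>.05)&(z<.062)
nl,L,st,ct=cv2.connectedComponentsWithStats(m.astype(np.uint8))
for i in range(1,nl):
    if st[i,4]>40: print('57mm',rect(W[L==i][:,:2]),st[i])
f=np.load('pics/scene0.npz');W=world(f);x,y,z=np.moveaxis(W,-1,0)
for n,(u0,v0,u1,v1),(a,c) in [('tub',(128,215,172,270),(.08,.12)),('ring',(145,262,192,305),(.043,.055)),('bowl',(165,203,207,236),(.038,.05))]:
    m=np.zeros(z.shape,bool);m[v0:v1,u0:u1]=1;m&=(z>a)&(z<c);P=W[m];print(n,rect(P[:,:2]),m.sum(),P[:,2].max())
E
```

```text
top (array([ 573. , -113.1]), array([ 90. , 100.3]), 10.14) 3801 0.08594995822143454
plate (array([524.4, -17.4]), array([236.4, 360.3]), 8.97) 32698 0.010908457511918306
37mm (array([448.4,  66.4]), array([ 12.1, 154.3]), 9.06) [ 267    0   15  134 1213] 0.03563730022159868
37mm (array([570.5,  85.5]), array([ 12.3, 154.2]), 9.01) [ 365    0   13  134 1200] 0.035520886064498075
57mm (array([605.2,  88.3]), array([28.9, 29. ]), 11.91) [389  56  25  27 528]
57mm (array([564. , -64.2]), array([87. ,  0.7]), 10.11) [314 186  66   3  83]
tub (array([ 547.5, -465.5]), array([68.7, 68. ]), 1.89) 496 0.10639993062037897
ring (array([ 684. , -390.7]), array([92.6, 89.1]), 21.58) 274 0.054177979111941436
bowl (array([ 403.5, -406.3]), array([96.8, 98.6]), 74.82) 228 0.04999417461004277
```

View pics/wrist2.png

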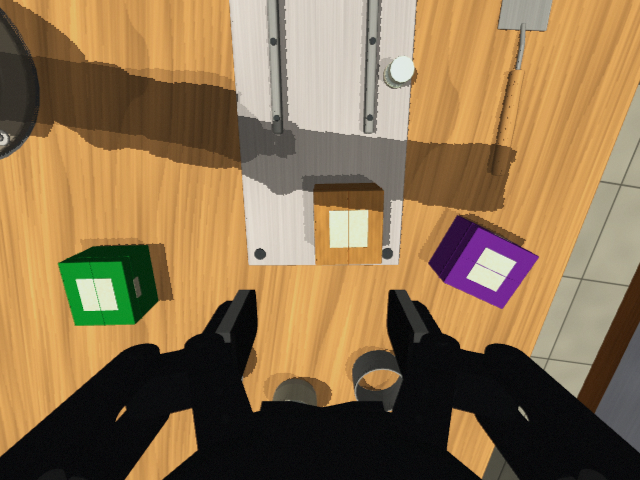

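```bash
cat >> h.py <<'E'
th=np.deg2rad(9.0);ex=np.array([-np.sin(th),np.cos(th)]);ey=np.array([-np.cos(th),-np.sin(th)]);O=np.array([521.5,-.2])
def s2w(x,y): return O+x*ex+y*ey
def w2s(p): d=np.asarray(p)[...,:2]-O; return np.stack([d@ex,d@ey],-1)
E
python3 - <<'E'
from h import *
f=np.load('pics/wrist2.npz');W=world(f);b,g,rr=[f['color'][...,i].astype(int) for i in range(3)]
z=W[...,2]
m=(b>g+30)&(rr>g+10)&(z>.02)&(np.arange(640)[None]>400)
P=w2s(W[m]*1000);print('purple slide bbox',np.nanmin(P,0),np.nanmax(P,0),np.nanpercentile(z[m],99))
i=P[:,1].argmax();print(P[i])
for y in range(-140,-190,-10):
  q=P[abs(P[:,1]-y)<4]; print(y,q[:,0].min() if len(q) else None,q[:,0].max() if len(q) else None)
T=r.get_obs()['tcp_pos']*1000;print(T,w2s(T));t=s2w(-119.6,-104);print('target',t,t-T[:2])
E
```

```text
purple slide bbox [-242.75108669 -298.06115412] [-120.85987135 -170.17524078] 0.07575440424405265
[-199.60821953 -170.17524078]
-140 None None
-150 None None
-160 None None
-170 -202.28405679637876 -191.48706159800784
-180 -205.62187481108282 -170.620260948662
[534.8781495  -77.72153868 365.87551844] [-78.65992355  -1.08640184]
target [ 642.92914944 -102.05834117] [108.05099994 -24.3368025 ]
```

>>> {"fn": "play_rows", "kwargs": {"plan": [[12,-2,-15,0,0,0.14,60],[24,-4,-30,0,0,0.28,60],[36,-6,-45,0,0,0.42,60],[48,-8,-60,0,0,0.56,60],[60,-10,-75,0,0,0.7,60],[72,-12,-90,0,0,0.84,60],[84,-14,-105,0,0,0.98,60],[94,-17,-120,0,0,1.12,60],[102,-20,-135,0,0,1.26,60],[108,-24,-150,0,0,1.4,60],[108,-24,-165,0,0,1.54,60],[108,-24,-180,0,0,1.574,60]]}}

```text
clock: 3.65
tcp_pos: [0.6429, -0.1016, 0.1846]
orientation: [0.251, -3.13, -0.001]
contact_force: [-0.8, -0.0, 0.7]
grip_width: 0.0604
```

>>> {"fn": "play_rows", "kwargs": {"plan": [[0,0,0,0,0,0,60],[0,0,0,0,0,0,60],[0,0,0,0,0,0,60]]}}

```text
clock: 3.95
tcp_pos: [0.6436, -0.0997, 0.1873]
orientation: [-0.248, 3.13, -0.001]
contact_force: [-0.7, -0.6, 0.3]
grip_width: 0.0599
```

```bash
python3 - <<'E'
from h import *
o=r.get_obs(); T=o['tcp_pos']*1000;print(T,w2s(T),o['orientation'],o['joints'])
from scipy.spatial.transform import Rotation as R
M=R.from_rotvec(o['orientation']).as_matrix();print(np.degrees(np.arctan2(M[1,0],M[0,0])),M[:,2])
print(s2w(-119.6,-104)-T[:2])
grab('side','side2');grab('scene','scene2')
E
```

```text
[643.6056226  -99.71278575 187.28269749] [-117.38914598 -105.03507036] [-2.48456954e-01  3.13034855e+00 -6.13075880e-04] [ 0.57603195  0.5879555  -0.74667415  1.62079973  0.43575915  1.10478389
  1.44338684]
-170.9238318400334 [ 1.42597196e-03 -2.78518015e-04 -9.99998945e-01]
[-0.67647316 -2.34555542]
```

View pics/side2.png

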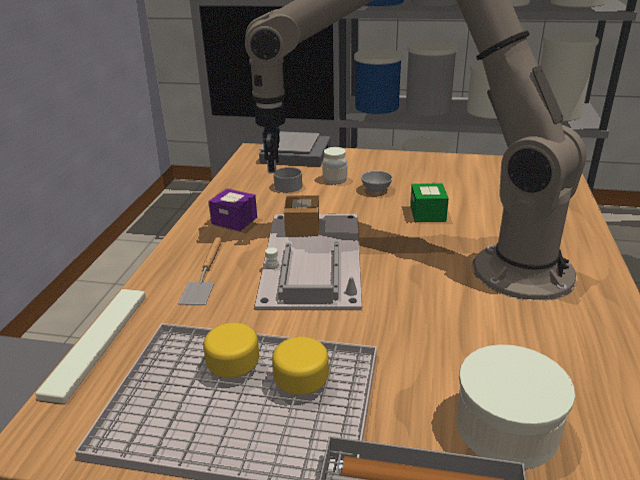

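The gripper hangs over the gap between the carton (302,215) and the purple box (233,208). Now I'll descend.

>>> {"fn": "play_rows", "kwargs": {"plan": [[0,-2,-30,0,0,0,60],[0,-2,-60,0,0,0,60],[0,-2,-90,0,0,0,60],[0,-2,-115,0,0,0,60],[0,-2,-130,0,0,0,60],[0,-2,-140,0,0,0,60],[0,-2,-140,0,0,0,60],[0,-2,-140,0,0,0,60]]}}

```text
clock: 4.85
tcp_pos: [0.6439, -0.1016, 0.0474]
orientation: [-0.251, 3.13, -0.0]
contact_force: [-0.2, -0.4, -0.1]
grip_width: 0.0599
```

```bash
python3 - <<'E'
from h import *
o=r.get_obs(); T=o['tcp_pos']*1000;print(T,w2s(T),o['contact_force'])
f=grab('wrist','wrist3');W=world(f);z=W[...,2]
m=(z>.080)&(z<.092)&(np.arange(480)[:,None]<320);P=W[m];print(m.sum(),rect(P[:,:2]) if m.sum() else 0)
E
```

```text
[ 643.93336634 -101.6087021    47.3866656 ] [-119.31299087 -105.06219237] [-0.18818536 -0.37516309 -0.13820351]
96716 (array([ 582.4, -111.6]), array([ 99.6, 101. ]), 9.66)
```

View pics/wrist3.png

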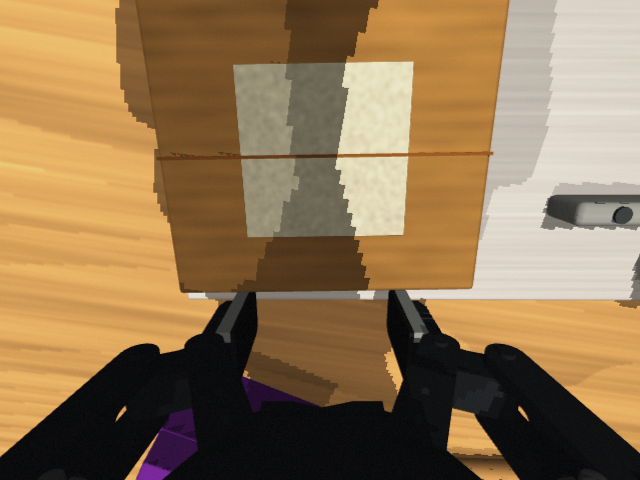

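The two fingers sit symmetrically in front of the carton's side face (edge at v≈290, u 185–475). I'll push sideways, slowly.

>>> {"fn": "play_rows", "kwargs": {"plan": [[-4,-0.6,0,0,0,0,60],[-8,-1.3,0,0,0,0,60],[-12,-1.9,0,0,0,0,60],[-15,-2.4,0,0,0,0,60],[-18,-2.8,0,0,0,0,60],[-21,-3.3,0,0,0,0,60],[-24,-3.8,0,0,0,0,60],[-27,-4.3,0,0,0,0,60],[-30,-4.8,0,0,0,0,60],[-33,-5.2,0,0,0,0,60],[-36,-5.7,0,0,0,0,60],[-38,-6,0,0,0,0,60]]}}

```text
clock: 6.1
tcp_pos: [0.6051, -0.1077, 0.0465]
orientation: [-0.251, 3.131, 0.0]
contact_force: [3.8, 1.2, 2.7]
grip_width: 0.0598
```

```bash
cat >> h.py <<'E'
def boxtop(tag):
    f=grab('wrist',tag);W=world(f);z=W[...,2];sat=cv2.cvtColor(f['color'],cv2.COLOR_BGR2HSV)[...,1]
    m=(z>.078)&(z<.095)
    m[:, :]&=(w2s(W*1000)[...,0]>-250)
    b,g,rr=[f['color'][...,i].astype(int) for i in range(3)]
    m&=(rr>=g)&(g>=b-15)
    nl,L,st,ct=cv2.connectedComponentsWithStats(m.astype(np.uint8));i=1+st[1:,4].argmax();m=L==i
    c,s,a=rect(W[m][:,:2]); return w2s(c),s,a,m,W
E
python3 - <<'E'
from h import *
o=r.get_obs(); T=o['tcp_pos']*1000;print(T,w2s(T),o['contact_force'])
c,s,a,m,W=boxtop('wrist4');print(c,s,a,m.sum())
P=w2s(W[m]*1000);print(P.min(0),P.max(0))
# near edge line (min y over x bins)
xs=np.arange(P[:,0].min()+10,P[:,0].max()-10,5);e=[np.percentile(P[abs(P[:,0]-q)<2.5,1],1) for q in xs];print(np.polyfit(xs,e,1))
f=grab('side','side4');W=world(f);z=W[...,2]
E
```

```text
[ 605.070769   -107.74242632   46.49321749] [-119.29174914  -65.71853222] [3.75797259 1.20657705 2.6616739 ]
[-118.81090826  -18.84590347] [112.9 100.7] 9.01 95180
[-169.19711393  -75.2280468 ] [-68.50934139  37.63953741]
[-7.60939152e-03 -5.41670410e+01]
```

View pics/wrist4.png

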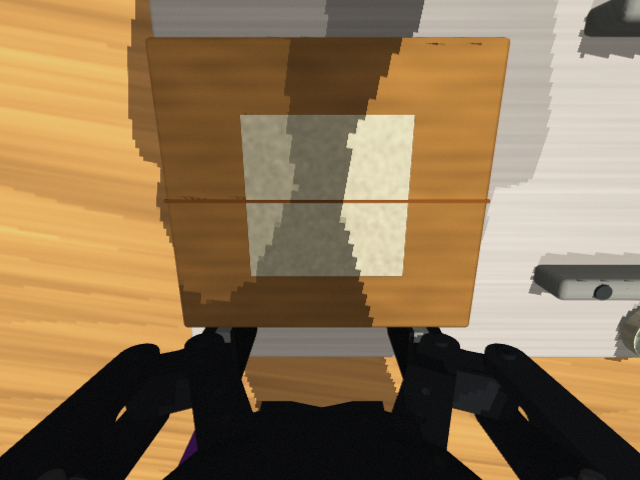

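The carton is now flush with the fingers (yaw 9.0°, same as the slide), with its centre at y ≈ -8. I'll push 8 mm more, then retreat, raise and turn back for a check.

>>> {"fn": "play_rows", "kwargs": {"plan": [[-2,-0.3,0,0,0,0,60],[-4,-0.6,0,0,0,0,60],[-6,-0.9,0,0,0,0,60],[-7.5,-1.2,0,0,0,0,60],[-7.9,-1.3,0,0,0,0,60],[-7.9,-1.3,0,0,0,0,60],[-4,-0.6,0,0,0,0,60],[4,0.7,0,0,0,0,60],[16,2.5,0,0,0,0,60],[26,4,4,0,0,0,60],[32,5,20,0,0,0,60],[32,5,45,0,0,0,60]]}}

```text
clock: 7.4
tcp_pos: [0.6375, -0.102, 0.0906]
orientation: [0.252, -3.129, -0.002]
contact_force: [-0.3, 0.9, 1.0]
grip_width: 0.0602
```

>>> {"fn": "play_rows", "kwargs": {"plan": [[0,0,35,0,0,0,60],[0,0,70,0,0,0,60],[-4,0,105,0,0,-0.14,60],[-12,0,140,0,0,-0.28,60],[-22,0,175,0,0,-0.42,60],[-32,0,205,0,0,-0.56,60],[-42,0,235,0,0,-0.7,60],[-52,0,255,0,0,-0.84,60],[-62,0,265,0,0,-0.98,60],[-72,0,270,0,0,-1.12,60],[-82,0,270,0,0,-1.26,60],[-92,0,270,0,0,-1.4,60]]}}

```text
clock: 8.6
tcp_pos: [0.5452, -0.1021, 0.3621]
orientation: [1.831, 2.553, 0.001]
contact_force: [-0.8, -0.3, -0.0]
grip_width: 0.0599
```

>>> {"fn": "play_rows", "kwargs": {"plan": [[0,15,0,0,0,-0.14,60],[0,30,0,0,0,-0.172,60],[0,30,0,0,0,-0.172,60],[0,30,0,0,0,-0.172,60],[0,30,0,0,0,-0.172,60]]}}

```text
clock: 9.1
tcp_pos: [0.5453, -0.0737, 0.3613]
orientation: [2.038, 2.391, -0.0]
contact_force: [-0.4, 0.7, -0.2]
grip_width: 0.06
```

```bash
python3 - <<'E'
from h import *
from scipy.spatial.transform import Rotation as R
o=r.get_obs(); T=o['tcp_pos']*1000;M=R.from_rotvec(o['orientation']).as_matrix();print(T,w2s(T),np.degrees(np.arctan2(M[1,0],M[0,0])),o['joints'])
c,s,a,m,W=boxtop('wrist5');print('box',c,s,a,m.sum())
z=W[...,2];x,y=W[...,0],W[...,1]
m=(x>.35)&(x<.72)&(y>-.25)&(y<.3)&(z>.033)&(z<.041)
nl,L,st,ct=cv2.connectedComponentsWithStats(m.astype(np.uint8))
for i in range(1,nl):
    if st[i,4]>60: q=rect(W[L==i][:,:2]);print('37mm',w2s(q[0]),q[1:],st[i])
E
```

```text
[545.27326907 -73.66614723 361.30994918] [-76.28061568 -11.98794324] 99.111960592203 [ 0.48969783  0.21858978 -0.55704321  1.65189394  0.11931666  1.30529572
  0.07097343]
box [-118.5103201     0.95080451] [90.  99.7] 9.29 3861
37mm [77.31417171 61.76583888] (array([ 12.1, 155.2]), 9.07) [ 258    0   15  136 1248]
37mm [ 77.76975267 -61.92830992] (array([ 12. , 155.3]), 9.1) [ 357    0   14  136 1232]
```

View pics/wrist5.png

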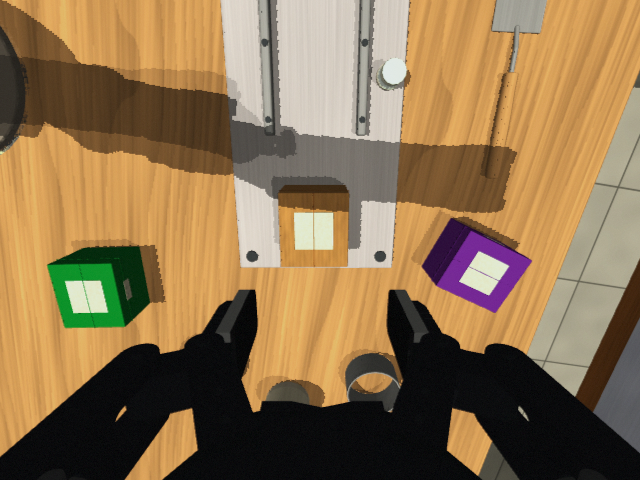

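The carton is centred to within 1 mm and straight to about 0.2°: the rails read ±61.9 and the carton y=+0.95. Next I go behind it.

>>> {"fn": "play_rows", "kwargs": {"plan": [[1,-20,-20,0,0,0,55],[2,-40,-40,0,0,0,55],[3,-60,-60,0,0,0,55],[4,-80,-80,0,0,0,55],[5,-100,-100,0,0,0,55],[6,-120,-130,0,0,0,55],[6,-120,-165,0,0,0,55],[6,-120,-200,0,0,0,55],[6,-120,-230,0,0,0,55],[6,-120,-260,0,0,0,55],[6,-120,-275,0,0,0,55],[6,-120,-275,0,0,0,55]]}}

```text
clock: 10.35
tcp_pos: [0.5496, -0.193, 0.0843]
orientation: [-2.036, -2.388, 0.003]
contact_force: [-0.6, 0.0, 1.0]
grip_width: 0.0551
```

>>> {"fn": "play_rows", "kwargs": {"plan": [[0,0,-15,0,0,0,55],[0,0,-30,0,0,0,55],[0,0,-39,0,0,0,55],[0,0,-39,0,0,0,55],[0,0,-39,0,0,0,55]]}}

```text
clock: 10.85
tcp_pos: [0.5512, -0.1927, 0.0473]
orientation: [-2.038, -2.391, -0.0]
contact_force: [0.1, 0.2, -0.2]
grip_width: 0.0551
```

```bash
cat >> h.py <<'E'
from scipy.spatial.transform import Rotation as R
def st():
    o=r.get_obs(); T=o['tcp_pos']*1000;M=R.from_rotvec(o['orientation']).as_matrix();print('tcp',T,w2s(T),np.degrees(np.arctan2(M[1,0],M[0,0])),o['contact_force'])
E
python3 - <<'E'
from h import *
st()
c,s,a,m,W=boxtop('wrist6');print('box',c,s,a,m.sum())
E
```

```text
tcp [ 551.19258491 -192.68259318   47.32553687] [-194.75775669    0.78389158] 99.11376512668058 [ 0.11503248  0.17528228 -0.20392726]
box [-127.07284075    0.58578384] [90.6 83.5] 9.13 69263
```

View pics/wrist6.png

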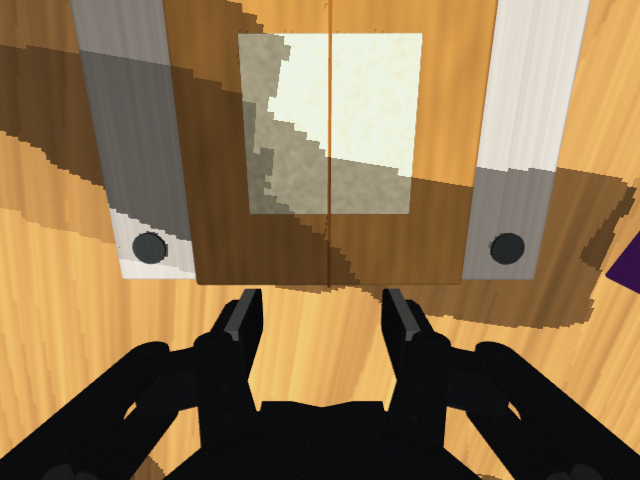

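>>> {"fn": "play_rows", "kwargs": {"plan": [[-0.8,4.9,0,0,0,0,55],[-1.6,9.9,0,0,0,0,55],[-2.2,13.8,0,0,0,0,55],[-2.7,16.8,0,0,0,0,55],[-3.2,19.8,0,0,0,0,55],[-3.6,22.7,0,0,0,0,55],[-4.1,25.7,0,0,0,0,55],[-4.6,28.6,0,0,0,0,55],[-5.1,31.6,0,0,0,0,55],[-5.7,35.6,0,0,0,0,55],[-6.3,39.5,0,0,0,0,55],[-6.3,39.5,0,0,0,0,55]]}}

```text
clock: 12.1
tcp_pos: [0.5447, -0.1519, 0.0472]
orientation: [-2.036, -2.391, -0.001]
contact_force: [1.2, -1.0, 1.0]
grip_width: 0.0551
```

>>> {"fn": "play_rows", "kwargs": {"plan": [[-0.6,3.9,0,0,0,0,55],[-1.3,7.9,0,0,0,0,55],[-1.9,11.8,0,0,0,0,55],[-2.5,15.8,0,0,0,0,55],[-3.2,19.7,0,0,0,0,55],[-3.8,23.7,0,0,0,0,55],[-4.4,27.6,0,0,0,0,55],[-5.1,31.6,0,0,0,0,55],[-5.7,35.5,0,0,0,0,55],[-6,38,0,0,0,0,55],[-6,38,0,0,0,0,55]]}}

```text
clock: 13.2
tcp_pos: [0.5385, -0.1142, 0.0472]
orientation: [-2.036, -2.391, -0.0]
contact_force: [0.6, 0.6, -0.5]
grip_width: 0.0549
```

```bash
cat >> h.py <<'E'
def edges(tag):
    c,s,a,m,W=boxtop(tag);P=w2s(W[m]*1000)
    xs=np.arange(np.percentile(P[:,0],2)+8,np.percentile(P[:,0],98)-5,4)
    lo=[np.percentile(P[abs(P[:,0]-q)<2,1],.5) for q in xs];hi=[np.percentile(P[abs(P[:,0]-q)<2,1],99.5) for q in xs]
    for e in (lo,hi):
        p=np.polyfit(xs,e,1);print('edge y at mid',np.round(np.polyval(p,xs.mean()),2),'yaw deg',np.round(np.degrees(p[0]),2),'x',xs[0],xs[-1])
    z=W[...,2];Q=w2s(W*1000)
    mm=(z>.033)&(z<.041)&(abs(abs(Q[...,1])-62)<15)&(Q[...,0]>-10)
    for sg in (1,-1):
        q=Q[mm&(Q[...,1]*sg>0)]
        if len(q)>50:print('rail y',sg,np.median(q[:,1]),len(q),q[:,0].min(),q[:,0].max())
E
python3 - <<'E'
from h import *
st(); edges('wrist7'); grab('scene','scene7')
E
```

```text
tcp [ 538.50049857 -114.19087003   47.1732976 ] [-115.24691717    1.04090655] 99.16646830242789 [ 0.64327877  0.55333128 -0.5187628 ]
edge y at mid -43.34 yaw deg 0.12 x -95.16387875205066 -15.163878752050664
edge y at mid 44.96 yaw deg 0.3 x -95.16387875205066 -15.163878752050664
rail y -1 -66.97646568273312 97 0.73728702928012 10.880258434307049
```

View pics/wrist7.png

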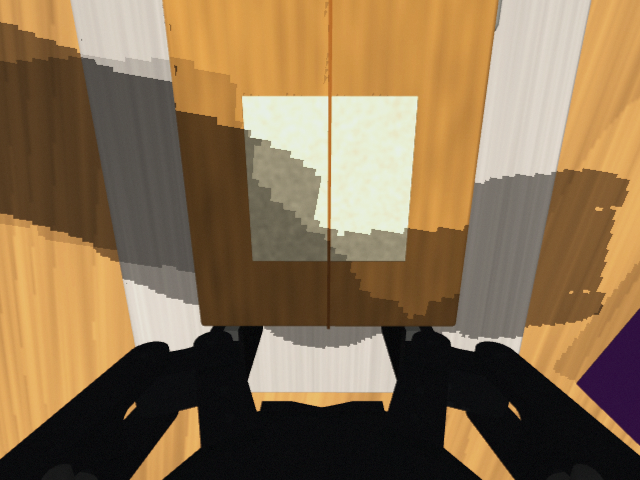

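Flush, yaw about 0.2°, centred to within 1 mm. Continuing into the lane.

>>> {"fn": "play_rows", "kwargs": {"plan": [[-0.6,3.9,0,0,0,0,55],[-1.2,7.9,0,0,0,0,55],[-1.9,11.8,0,0,0,0,55],[-2.5,15.8,0,0,0,0,55],[-3.1,19.7,0,0,0,0,55],[-3.7,23.7,0,0,0,0,55],[-4.3,27.6,0,0,0,0,55],[-5,31.6,0,0,0,0,55],[-5.6,35.5,0,0,0,0,55],[-6.2,39.5,0,0,0,0,55],[-6.8,43.4,0,0,0,0,55],[-7.4,47.4,0,0,0,0,55]]}}

```text
clock: 14.5
tcp_pos: [0.5313, -0.0675, 0.0473]
orientation: [-2.038, -2.391, -0.0]
contact_force: [0.0, -1.5, -1.0]
grip_width: 0.0549
```

>>> {"fn": "play_rows", "kwargs": {"plan": [[-0.6,3.9,0,0,0,0,55],[-1.2,7.9,0,0,0,0,55],[-1.9,11.8,0,0,0,0,55],[-2.5,15.8,0,0,0,0,55],[-3.1,19.7,0,0,0,0,55],[-3.7,23.7,0,0,0,0,55],[-4.3,27.6,0,0,0,0,55],[-5,31.6,0,0,0,0,55],[-5.6,35.5,0,0,0,0,55],[-6.2,39.5,0,0,0,0,55],[-6.8,43.4,0,0,0,0,55],[-7.4,47.4,0,0,0,0,55]]}}

```text
clock: 15.7
tcp_pos: [0.5239, -0.0201, 0.0473]
orientation: [-2.038, -2.391, -0.0]
contact_force: [0.8, -1.7, -1.0]
grip_width: 0.0549
```

```bash
python3 - <<'E'
from h import *
st(); edges('wrist8'); grab('side','side8')
E
```

```text
tcp [523.92560453 -20.12567588  47.2951574 ] [-20.05980589   0.72132114] 99.10811607849203 [ 0.75970258 -1.66464006 -0.95455504]
edge y at mid -43.71 yaw deg 0.14 x -0.35746638051334223 79.64253361948666
edge y at mid 44.67 yaw deg 0.17 x -0.35746638051334223 79.64253361948666
rail y 1 66.18961252296015 312 2.508663176870065 105.77689573847834
rail y -1 -67.16159730798118 472 1.9340216577780658 106.08607923058982
```

View pics/wrist8.png

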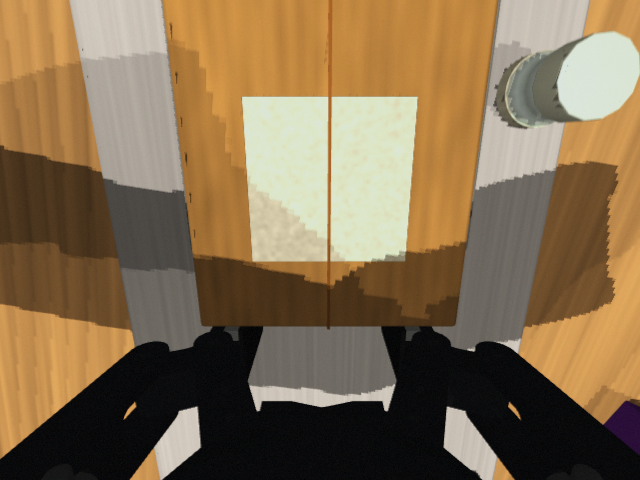

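View pics/side8.png

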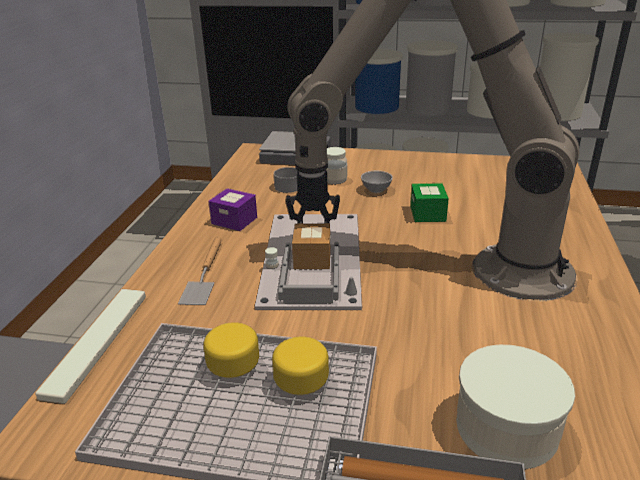

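The carton is between the rails with about 10 mm clear on each side (wrist: v 0–325, u 165–495), and the jar and nozzle are untouched. Continuing.

>>> {"fn": "play_rows", "kwargs": {"plan": [[-0.6,3.9,0,0,0,0,55],[-1.2,7.9,0,0,0,0,55],[-1.9,11.8,0,0,0,0,55],[-2.5,15.8,0,0,0,0,55],[-3.1,19.7,0,0,0,0,55],[-3.7,23.7,0,0,0,0,55],[-4.3,27.6,0,0,0,0,55],[-5,31.6,0,0,0,0,55],[-5.6,35.5,0,0,0,0,55],[-6.2,39.5,0,0,0,0,55],[-6.8,43.4,0,0,0,0,55],[-7.4,47.4,0,0,0,0,55]]}}

```text
clock: 17.0
tcp_pos: [0.5166, 0.0271, 0.0474]
orientation: [2.038, 2.39, 0.0]
contact_force: [1.4, -3.2, 2.0]
grip_width: 0.0552
```

>>> {"fn": "play_rows", "kwargs": {"plan": [[-0.6,3.9,0,0,0,0,55],[-1.2,7.9,0,0,0,0,55],[-1.9,11.8,0,0,0,0,55],[-2.5,15.8,0,0,0,0,55],[-3.1,19.7,0,0,0,0,55],[-3.7,23.7,0,0,0,0,55],[-4.3,27.6,0,0,0,0,55],[-5,31.6,0,0,0,0,55],[-5.6,35.5,0,0,0,0,55],[-6.2,39.5,0,0,0,0,55],[-6.8,43.4,0,0,0,0,55],[-7.4,47.4,0,0,0,0,55]]}}

```text
clock: 18.2
tcp_pos: [0.509, 0.0747, 0.0473]
orientation: [-2.038, -2.391, 0.0]
contact_force: [1.2, -4.5, 3.0]
grip_width: 0.0551
```

>>> {"fn": "play_rows", "kwargs": {"plan": [[-0.5,3,0,0,0,0,55],[-0.9,5.9,0,0,0,0,55],[-1.4,8.9,0,0,0,0,55],[-1.9,11.8,0,0,0,0,55],[-2.3,14.8,0,0,0,0,55],[-2.7,16.8,0,0,0,0,55],[-3,18.8,0,0,0,0,55],[-3.3,20.7,0,0,0,0,55],[-3.6,22.7,0,0,0,0,55],[-3.7,23.7,0,0,0,0,55],[-3.9,24.7,0,0,0,0,55],[-3.9,24.7,0,0,0,0,55]]}}

```text
clock: 19.4
tcp_pos: [0.5052, 0.0994, 0.0473]
orientation: [-2.038, -2.391, -0.0]
contact_force: [0.2, -3.1, 1.7]
grip_width: 0.0549
```

```bash
python3 - <<'E'
from h import *
st(); edges('wrist9'); 
E
```

```text
tcp [505.17262335  99.40156444  47.25329715] [100.92946834   0.5452421 ] 99.1247026653146 [ 0.18190456 -3.10387338  1.72256639]
edge y at mid -43.9 yaw deg 0.09 x 120.51270916146883 200.51270916146882
edge y at mid 44.54 yaw deg 0.28 x 120.51270916146883 200.51270916146882
rail y 1 65.98340809248671 574 75.67129198190466 218.3082305215263
rail y -1 -67.03421515974964 656 68.9654555736138 218.4718912228501
```

View pics/wrist9.png

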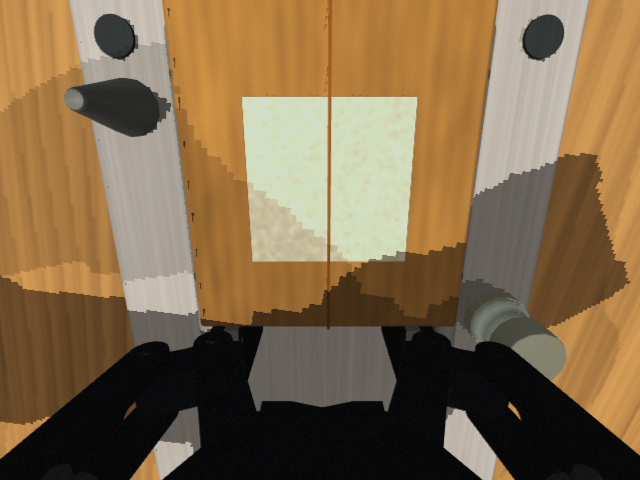

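The carton is nearly home and straight. Before the last few mm I'll check the gripper linkage height against the jar at (520,340).

```bash
python3 - <<'E'
from h import *
f=np.load('pics/wrist9.npz');W=world(f);v=f['color'].max(-1);Q=w2s(W*1000);z=W[...,2]*1000
for (a,b,c,d) in [(470,335,500,365),(500,370,520,400),(540,385,560,410),(600,430,639,470),(400,330,440,345)]:
    s=(slice(b,d),slice(a,c));mm=v[s]<45
    print((a,b),mm.sum(),np.nanpercentile(z[s][mm],[2,50]),np.nanmedian(Q[s][mm],0))
s=(slice(290,385),slice(470,570));mm=(v[s]>60)&(z[s]>40)&(z[s]<70);print('jar top z',np.nanpercentile(z[s][mm],98),np.nanmedian(Q[s][mm],0))
E
```

```text
(470, 335) 631 [ 94.67970862 101.58348433] [112.38295875 -47.72617206]
(500, 370) 600 [106.82945694 113.87596228] [112.05874219 -48.16296942]
(540, 385) 488 [115.24516631 119.65793683] [112.44963319 -55.33173823]
(600, 430) 1175 [130.06678465 135.63702517] [112.48159638 -59.36026405]
(400, 330) 503 [81.06548562 93.79405179] [112.47210918 -30.51471951]
jar top z 56.79370735631548 [ 83.23113703 -96.96408113]
```

The linkage stays inside |y|<60 mm and above z 94, so it clears the jar. For the last approach: about 7.5 mm to go, in small steps.

>>> {"fn": "play_rows", "kwargs": {"plan": [[-0.2,1,0,0,0,0,55],[-0.3,2,0,0,0,0,55],[-0.5,3,0,0,0,0,55],[-0.6,4,0,0,0,0,55],[-0.8,5,0,0,0,0,55],[-0.9,5.5,0,0,0,0,55],[-0.9,6,0,0,0,0,55],[-1,6.4,0,0,0,0,55],[-1,6.4,0,0,0,0,55]]}}

```text
clock: 20.35
tcp_pos: [0.5042, 0.1056, 0.0473]
orientation: [-2.038, -2.391, -0.0]
contact_force: [0.7, -3.6, 1.2]
grip_width: 0.055
```

>>> {"fn": "play_rows", "kwargs": {"plan": [[-0.1,0.4,0,0,0,0,55],[-0.1,0.8,0,0,0,0,55],[-0.1,0.8,0,0,0,0,55]]}}

```text
clock: 20.65
tcp_pos: [0.5041, 0.1064, 0.0473]
orientation: [-2.038, -2.391, -0.0]
contact_force: [0.3, -1.8, 0.2]
grip_width: 0.0546
```

>>> {"fn": "play_rows", "kwargs": {"plan": [[-0.1,0.4,0,0,0,0,55],[-0.1,0.8,0,0,0,0,55],[-0.1,0.8,0,0,0,0,55]]}}

```text
clock: 20.95
tcp_pos: [0.504, 0.1072, 0.0473]
orientation: [-2.038, -2.391, -0.0]
contact_force: [0.5, -2.6, 0.6]
grip_width: 0.055
```

```bash
python3 - <<'E'
from h import *
st(); edges('wrist10'); 
E
```

```text
tcp [504.0027086  107.21008453  47.2577877 ] [108.82486758   0.47923159] 99.11435182991984 [ 0.54007557 -2.62987374  0.57364877]
edge y at mid -43.9 yaw deg 0.04 x 128.40907436545504 208.40907436545504
edge y at mid 44.49 yaw deg 0.26 x 128.40907436545504 208.40907436545504
rail y 1 65.96891984061115 565 82.65341326951082 217.88687543266425
rail y -1 -66.99348215621649 576 75.93366682482142 217.97551160279843
```

Not touching yet (still about 3 N). I'll carry on in 0.4 mm steps until the force rises.

>>> {"fn": "play_rows", "kwargs": {"plan": [[-0.1,0.4,0,0,0,0,55],[-0.1,0.8,0,0,0,0,55],[-0.1,0.8,0,0,0,0,55]]}}

```text
clock: 21.3
tcp_pos: [0.5039, 0.108, 0.0473]
orientation: [-2.038, -2.391, -0.0]
contact_force: [0.4, -1.1, 0.1]
grip_width: 0.0549
```

>>> {"fn": "play_rows", "kwargs": {"plan": [[-0.1,0.4,0,0,0,0,55],[-0.1,0.8,0,0,0,0,55],[-0.1,0.8,0,0,0,0,55]]}}

```text
clock: 21.6
tcp_pos: [0.5038, 0.108, 0.0473]
orientation: [2.038, 2.39, -0.001]
contact_force: [0.5, -5.2, 1.0]
grip_width: 0.0554
```

>>> {"fn": "play_rows", "kwargs": {"plan": [[-0.1,0.4,0,0,0,0,55],[-0.1,0.7,0,0,0,0,55],[-0.1,0.7,0,0,0,0,55],[-0.1,0.7,0,0,0,0,55]]}}

```text
clock: 22.0
tcp_pos: [0.5038, 0.108, 0.0473]
orientation: [2.039, 2.389, -0.002]
contact_force: [0.1, -7.4, 2.6]
grip_width: 0.0553
```

```bash
python3 - <<'E'
from h import *
st(); edges('wrist11'); grab('scene','scene11')
a=cv2.imread('pics/scene11.png')[195:295,230:430];cv2.imwrite('pics/s11c.png',cv2.resize(a,(800,400),interpolation=cv2.INTER_CUBIC))
E
```

```text
tcp [503.77550814 107.98306256  47.28648593] [109.62387095   0.58271443] 99.04513179384969 [ 0.13727504 -7.3861858   2.59093966]
edge y at mid -43.89 yaw deg 0.1 x 129.45796535715465 209.45796535715465
edge y at mid 44.53 yaw deg 0.16 x 129.45796535715465 209.45796535715465
rail y 1 66.02266583162753 507 84.71530549233815 217.64158279610484
rail y -1 -67.01879454946635 603 77.17414652705132 218.03203033212523
```

View pics/s11c.png

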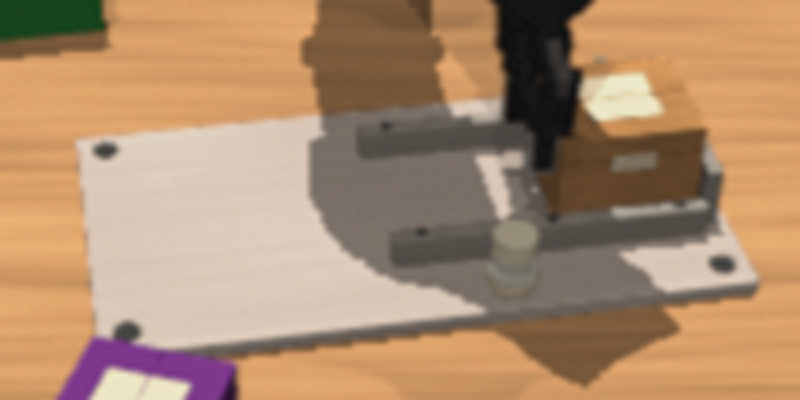

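The TCP has stopped at x=109.6 (predicted 109) and the force rises with the command, so the carton is against the stop. I'll back off straight, then rise and check.

>>> {"fn": "play_rows", "kwargs": {"plan": [[0.2,-1,0,0,0,0,55],[0.6,-4,0,0,0,0,55],[1.7,-11,0,0,0,0,55],[3.5,-22,0,0,0,0,55],[5.5,-35,2,0,0,0,55],[8,-52,12,0,0,0,55],[9,-60,40,0,0,0,55],[10,-60,80,0,0,0,55],[10,-60,120,0,0,0,55],[10,-60,165,0,0,0,55],[10,-60,205,0,0,0,55],[10,-60,225,0,0,0,55]]}}

```text
clock: 23.3
tcp_pos: [0.5152, 0.0487, 0.2764]
orientation: [2.037, 2.387, 0.006]
contact_force: [0.5, 0.0, -0.3]
grip_width: 0.0551
```

>>> {"fn": "play_rows", "kwargs": {"plan": [[0,15,30,0,0,0,55],[0,30,60,0,0,0,55],[0,40,60,0,0,0,55],[0,40,60,0,0,0,55],[0,40,60,0,0,0,55],[0,40,60,0,0,0,55]]}}

```text
clock: 23.9
tcp_pos: [0.5133, 0.0879, 0.331]
orientation: [-2.039, -2.388, 0.003]
contact_force: [0.2, -0.2, -0.1]
grip_width: 0.0552
```

```bash
python3 - <<'E'
from h import *
st(); c,s,a,m,W=boxtop('wrist12');print('box',c,s,a,m.sum(),np.median(W[m][:,2]))
x,y,z=np.moveaxis(W,-1,0);Q=w2s(W*1000)
mm=(z>.050)&(z<.061)&(Q[...,0]>205)&(abs(Q[...,1])<62);print('stop',mm.sum(),w2s(rect(W[mm][:,:2])[0]),rect(W[mm][:,:2])[1:])
mm=(z>.033)&(z<.041)&(Q[...,0]>-10)&(Q[...,0]<225)&(abs(abs(Q[...,1])-62)<9)
for sg in (1,-1):
    k=rect(W[mm&(Q[...,1]*sg>0)][:,:2]);print('rail',w2s(k[0]),k[1:])
E
```

```text
tcp [513.29318531  87.90095309 330.98949673] [88.30011283 -5.67625029] 99.03035211329376 [ 0.22077929 -0.23651484 -0.14906628]
box [169.92163906   0.82860075] [90.2 99.3] 8.96 5834 0.08590074079449851
stop 825 [225.61529395  -0.39891917] (array([111.1,  12.4]), 9.01)
rail [109.6036021   61.71402115] (array([ 14.3, 219. ]), 8.26)
rail [110.04353962 -62.07889648] (array([ 13.7, 219.6]), 9.58)
```

View pics/wrist12.png

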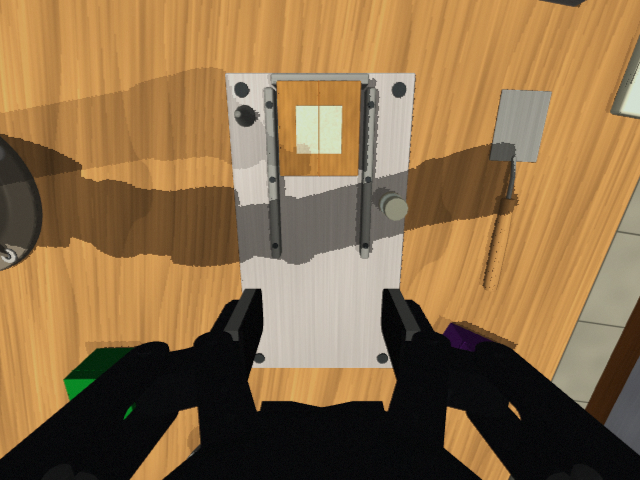

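The carton (top at (319,128)) sits square against the stop: centre x=169.9 mm (home is 170), y=+0.8, yaw within 0.1° of the stop. The bystanders are unmoved and the robot is clear, so I'm handing in.

```bash
python3 -c "
from bench import r
print(r.hand_in()); print(r.get_obs()['clock'])"
```

```text
the job is handed in; nothing more can be done
None
the job is handed in; nothing more can be done
```

The carton is home: square against the end stop and centred between the rails. I handed the job in at about 24 s of the 64 s allowed.

- **How:** I pushed the brown carton sideways with both fingers to centre and straighten it. I then pushed it from behind, with the fingers kept above rail height, until it met the stop at about 7 N. Finally I backed straight off and raised the arm clear.
- **Final position:** in the last wrist picture the carton's centre was 169.9 mm past the mouth, where home is 170 mm. It was 0.8 mm off the middle line and within 0.1° of the stop face.
- **Rails:** the pictures taken along the way showed roughly 10 mm clear on each side. The measured push forces stayed at a few newtons until the stop.
- **Bystanders:** the nozzle, jar and spatula stood where they had been. The green and purple boxes were mostly behind the gripper in that picture, so I did not re-measure them, but the arm never touched them as far as I could see.
- **Disagreements:** none larger than the 1–2 mm camera calibration error. Rail edges read from the low wrist views were off by about 5 mm because the carton hid part of them, so I used the high views instead.

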